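# Clear and hold open the guard of a board test jig

### The arm

A 6-joint arm with a two-finger parallel gripper is mounted at the origin on the work surface. World frame = base frame: x ahead of the robot, y to its left, z up, the work surface at z = 0. Lengths are in mm, angles in rad, forces in N, time in s.
With the tool pointing down it reaches from about 275 to 1000 mm from the base axis. Payload 8.4 kg.
Tool frame: the origin (TCP) lies midway between the tips of the shut fingers; the grasp point (between the pads) lies 19 mm behind it; z points along the fingers, y is the line along which they close (so a half turn about z gives the same grasp; the last joint's range is limited). The gripper opens to 85 mm and grips with 20 to 120 N. Pads are 22 mm wide; open, the fingers measure 114 mm over their backs; the gripper's body (76 mm by 85 mm) begins 54 mm behind the grasp point. The pads swing forward as they close: fully open they stand 13 mm farther back than shut.
Start: joints at [1.346, 0.353, 1.633, -0, 1.155, -0.002], TCP at [138.099, 609.554, 231.281] pointing down, gripper open.
Joint ranges: [-2.63, 2.63], [-0.92, 2.1], [0.06, 2.66], [-1.3, 4.44], [0, 2.69], [-3.02, 3.02]. Speed limits (rad/s): [2.22, 2.22, 2.79, 3.14, 3.14, 3.14].

### API

Orientations are given as [roll, pitch, yaw] about the fixed x, y, z axes, in that order (R = Rz(yaw) Ry(pitch) Rx(roll)).
In Python, from rig import r gives the robot as it stands.
- The arm moves only by the tool servo_tool, never from a script. Its argument "deltas" is a list of rows, each an object of numbers: "x", "y", "z": the shift along the world's x, y, z in mm; "rx", "ry", "rz": the turn, a rotation vector about the world's x, y, z in rad; "gripper": the gripper's target within -1 to 1 (fully open at 1, half-way at 0, shut at -1). A call has 1 to 10 rows; each row is the pose to reach, as a shift and turn from the pose commanded when the call began; what a row does not reach only later rows make up. A row lasts 1/10 s, in which the tool goes at most 50 mm and 8.59 degrees, less where a joint would pass 70% of its speed; a pose out of reach is approached as far as the arm can. A call with a gripper value outside its range is refused whole. The fingers move at their own pace and stop on an object; "newtons" is the grip in N (left out, the last holds). Time passes only in rows, so rows that repeat a pose let the fingers close. It gives the time, the measured TCP pose, the force, the opening and the grip force at its end, in the units of the state.
- r.sense(): the state, without advancing time (a new reading comes with each control period).
- r.grab_frame(name): name is "side" or "top"; returns the picture (480x640x3 uint8, blue, green, red); there is no depth.
- r.camera_params(name): a dict with "mtx" (3x3 intrinsics, pixels), "eye" and "orientation" of the camera in the world. Camera axes: x right, y down, z forward; pixel columns grow to the right and rows downward; lengths in mm; the calibration is good to about 2 mm. A picture is of the moment at which its call begins. camera_params takes no time and is no camera call.
- r.sign_off(): hands the job in; it is judged then, once.
Trained networks look in the newest picture that a camera, given by its name, has taken for a name from the list of things; names that differ only in an ending like _2 or _b are one class to them, and where a whole thing is asked for, a point or a joint stands for the part that bears it (a point fixed in the world has none). Each returns a list of dicts, best first, with "conf" (0 to 1); they miss things now and then, are a little off and sometimes report something else, mostly with a low value. They report only what shows in the picture. A call takes as long as a camera call. They do not tell look-alikes from the thing itself.
- r.recognise(name, camera): "box" ([left, top, width, height] in pixels, round what is visible of it).
The state is a dict: "clock": time; "qpos": joint angles; "qvel": joint speeds; "joint_efforts": joint torques, N m; "eef_pos": TCP position; "tcp_rot": TCP orientation; "contact_force": force on the tool from outside, world axes, zero at the start; "wrist_torque": the same for the moment, N m; "opening": opening from 0.0 (shut) to 1.0 (fully open); "grasp_force": force on a finger pad.
Only numpy, scipy, OpenCV 4.12 (cv2) and the standard library are available. Lean on these libraries where they do the work, as an engineer would, in place of code of your own. Each camera call takes 0.05 s, during which the arm holds its last target. There are 200 camera calls.

### The job

Take the spool of solder off the clear guard of the circuit-board test jig and set it down standing upright in the blue tray, then raise the guard to 50 degrees (the red line on the white scales at its hinge) and hold it there so that someone can get at the board. The guard springs shut if let go, so finish while still holding it steady at 50 degrees. Do not let the spool fall, and leave the flux bottle, the jar and the multimeter where they are.

Things in the scene. Friction and masses are not known exactly. Their poses are not given: they have to be found in the camera images.
- jig: Test jig, fixed to the table: grey open-topped base 200 (x) x 220 (y) x 60 mm high, a blue circuit board in its well. Origin: centre of its underside, on the table. x points from the knob side to the hinge side (away from the robot, turned by up to 0.35 rad), z up. Place and yaw vary; it may stand left or right.
- guard (a joint): Opening of the guard, rad: 0 shut (flat on the base), grows as the knob side rises, 0.873 = 50 degrees, stop at 1.5. A flat clear pane with orange border, 200 x 220 x 6 mm, 0.35 kg, hinged on the jig's far (+x) top edge, its top at 66.5 mm when shut. Spring (0.3 N m shut, 0.43 at 50 degrees) and weight shut it when let go; lifting at the knob takes 4 to 10 N.
- guard_hinge (a point): Point on the hinge axis, mid-width: 100 mm along +x of the jig's origin, 60.5 mm above the table. The hinge axis is the jig's y axis.
- guard_knob (a point): Centre of the guard's black knob: barrel 26 mm in diameter, 32 mm long along the jig's y, with flat ends, on a 12 mm post. With the guard shut it lies 175 mm along the jig's -x from the hinge point and 46 mm above it (40 mm above the guard's top); it circles the hinge with the guard. Pinched on its flat ends from above, it can turn between the fingers while the gripper stays upright.
- jig_mark (a point): Red line at 50 degrees on the right (-y) of two white quarter-circle scales, one on each side of the jig at y = +-118 mm, radius 65 mm about the hinge, reaching 72 mm above the base. This point is on the line 65 mm from the hinge axis; the guard's underside lies along the line when open at 50 degrees.
- spool: Spool of solder, grey with green rims: cylinder 52 mm in diameter, 52 mm high, 0.14 to 0.28 kg, loose, standing on end on the guard at the start. Origin: centre of its lower end; z along its axis, up when standing.
- tray: Blue square tray, fixed to the table: 140 x 140 mm outside, walls 4 mm thick, rim 15 mm high, floor top 4 mm above the table. Origin: centre of its underside; place and yaw vary. Starts empty.
- flux: Bystander: amber flux bottle, 44 mm in diameter, 90 mm high, loose, standing beyond the jig's hinge side. Origin: centre of its underside.
- jar: Bystander: clear jar with a red cap, 52 mm in diameter, 65 mm high, loose, standing beyond the tray. Origin: centre of its underside.
- meter: Bystander: yellow multimeter lying face up, 150 x 75 x 34 mm, loose, to one side. Origin: centre of its underside.
Things that resemble listed ones, but are neither listed nor needed, are in the scene too. Of the things that look like the tray, take the one that is farthest to the robot's left at the start.

How it is judged (in metres and radians):
On the way:
1. the spool stands upright in the blue tray, let go, with the guard still shut (x of spool in the frame of tray between -0.045 and 0.045 m and y of spool in the frame of tray between -0.045 and 0.045 m and z of spool in the frame of tray between 0 and 0.009 m and angle between spool's own z axis and vertical below 0.15 rad and contact force between the fingers and spool below 0.05 N and linear speed of spool below 0.03 m/s and value of joint guard below 0.1 rad), for 0.2 s.
At the end, for the whole second after the job is handed in: The fingers hold the guard (contact above 1 N, no loose thing propping it) still at 50 degrees within 6 degrees (0.768 to 0.978 rad), turning slower than 0.05 rad/s; the spool stands upright (within 0.15 rad), at rest on the floor of the blue tray, not touched by the fingers (value of joint guard between 0.768 and 0.978 rad and velocity of joint guard between -0.05 and 0.05 rad/s and contact force between the fingers and guard above 1 N and contact force between guard and flux below 0.1 N and contact force between guard and jar below 0.1 N and contact force between guard and meter below 0.1 N and contact force between guard and spool below 0.1 N and x of spool in the frame of tray between -0.045 and 0.045 m and y of spool in the frame of tray between -0.045 and 0.045 m and z of spool in the frame of tray between 0 and 0.009 m and angle between spool's own z axis and vertical below 0.15 rad and linear speed of spool below 0.03 m/s and contact force between the fingers and spool below 0.05 N); the arm keeps its last pose, push and grip.
It fails at once if the guard is raised by more than about 8 degrees before the spool is in the tray (value of joint guard above 0.15 rad and not (x of spool in the frame of tray between -0.045 and 0.045 m and y of spool in the frame of tray between -0.045 and 0.045 m and z of spool in the frame of tray between 0 and 0.009 m and angle between spool's own z axis and vertical below 0.15 rad)).
It fails at once if the spool falls freely (faster than 0.7 m/s, a drop of about 25 mm) (linear speed of spool above 0.7 m/s and contact force between the fingers and spool below 0.05 N).
It fails at once if a bystander (flux bottle, jar or multimeter) is moved by more than 25 mm or tipped over (distance of any of flux, jar, meter from where it was at the start of the episode above 0.025 m or angle between any of flux, jar, meter's own z axis and vertical above 0.4 rad).
It also fails if it takes over 51 s, if anything falls off the work surface, if the arm or the gripper's body presses on something with over 40 N, if the wrist force passes 120 N, or if a joint passes its speed limit or range.

## Working session

There is one attempt and no reset: what is moved stays moved. The work goes in short steps, Python scripts to look and compute and a tool call to move; the robot and the scene stay as the last step left them, time stands still between calls to the robot, and variables do not carry over. Pictures are saved under pics/ and viewed, at most 10 in all, crops included, and the job is handed in when it is done.

Besides the shell and the picture viewer there is one more tool, called after ">>>" by a JSON object that holds its "name" and its "arguments", one argument or row to a line. servo_tool: Moves the arm, as the interface text tells. Its arguments: {"type":"object","properties":{"deltas":{"type":"array","items":{"type":"object","properties":{"x":{"type":"number"},"y":{"type":"number"},"z":{"type":"number"},"rx":{"type":"number"},"ry":{"type":"number"},"rz":{"type":"number"},"gripper":{"type":"number"}}}},"newtons":{"type":"number"}},"required":["deltas"]}

```bash
mkdir -p pics; cat > h.py <<'E'
import numpy as np,cv2
from rig import r
from scipy.spatial.transform import Rotation as R
def cam(n):
    c=r.camera_params(n);o=np.array(c["orientation"],float)
    M=o if o.shape==(3,3) else R.from_euler("xyz",o).as_matrix()
    return np.array(c["mtx"],float),np.array(c["eye"],float),M
def px2w(n,u,v,z):
    K,e,M=cam(n);d=M@np.linalg.solve(K,[u,v,1.]);return e+d*(z-e[2])/d[2]
def w2px(n,p):
    K,e,M=cam(n);q=K@(M.T@(np.array(p,float)-e));return q[:2]/q[2]
E
python3 - <<'E'
from h import *
for n in("top","side"):
    cv2.imwrite(f"pics/{n}0.png",r.grab_frame(n))
    print(n,r.camera_params(n))
    for t in("spool","tray","jig","guard_knob","jig_mark","flux","jar","meter"):
        print(t,[(np.round(d["box"]).tolist(),round(d["conf"],2)) for d in r.recognise(t,n)[:4]])
print(r.sense())
E
```

```text
top {'mtx': array([[554.53678545,   0.        , 310.12875701],
       [  0.        , 554.53678545, 243.51015169],
       [  0.        ,   0.        ,   1.        ]]), 'eye': array([ 314.31923944,   90.60688567, 1317.5644602 ]), 'orientation': array([-3.03036739e+00,  4.28786804e-04, -1.58067656e+00])}
spool [([266.0, 147.0, 31.0, 29.0], 0.65)]
tray [([387.0, 147.0, 72.0, 65.0], 0.85), ([456.0, 332.0, 67.0, 71.0], 0.8), ([436.0, 231.0, 67.0, 70.0], 0.65)]
jig [([212.0, 119.0, 111.0, 105.0], 0.96)]
guard_knob [([220.0, 129.0, 102.0, 91.0], 0.84)]
jig_mark [([215.0, 116.0, 112.0, 108.0], 0.89)]
flux [([273.0, 100.0, 19.0, 22.0], 0.77)]
jar [([420.0, 97.0, 27.0, 32.0], 0.69)]
meter [([119.0, 162.0, 49.0, 64.0], 0.91)]
side {'mtx': array([[489.59517145,   0.        , 320.31221137],
       [  0.        , 489.59517145, 235.15733022],
       [  0.        ,   0.        ,   1.        ]]), 'eye': array([-125.03060749, -654.80488933, 1222.09972125]), 'orientation': array([-2.44042299, -0.01727473, -0.6666639 ])}
spool [([336.0, 189.0, 21.0, 25.0], 0.88)]
tray [([347.0, 319.0, 69.0, 70.0], 0.92),
[... 356 characters left out ...]
8.0], 0.93)]
{'clock': 0.9, 'qpos': array([ 1.34560376e+00,  3.52989619e-01,  1.63343855e+00, -3.88805211e-05,
        1.15520127e+00, -2.40567554e-03]), 'qvel': array([ 0.0001787 ,  0.00155979,  0.00041332, -0.00012864, -0.00071058,
        0.00017414]), 'joint_efforts': array([ 1.17224081e-04, -6.05164289e+01, -3.42430007e+01, -2.53334210e-04,
        1.44166159e-03,  9.14489732e-06]), 'eef_pos': array([138.10358392, 609.52998217, 231.2709328 ]), 'tcp_rot': array([-3.14155578e+00,  3.54816839e-05,  2.91882146e+00]), 'contact_force': array([-0.46552579, -0.28096731,  0.57876106]), 'wrist_torque': array([0.02894887, 0.04777113, 0.03632201]), 'grasp_force': 0.0, 'opening': 1.0035909314315885}
```

View pics/top0.png

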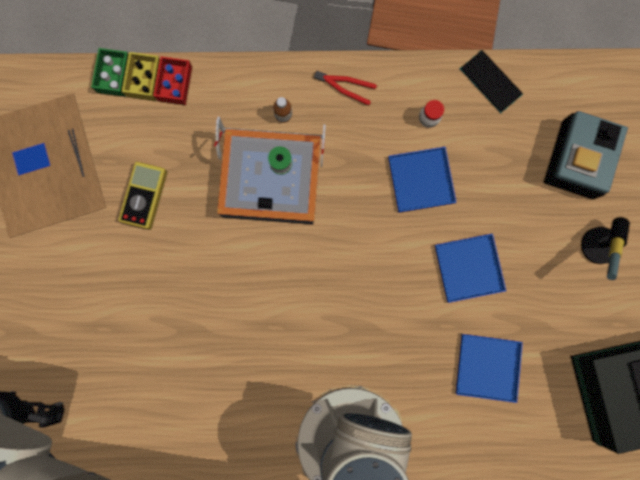

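View pics/side0.png

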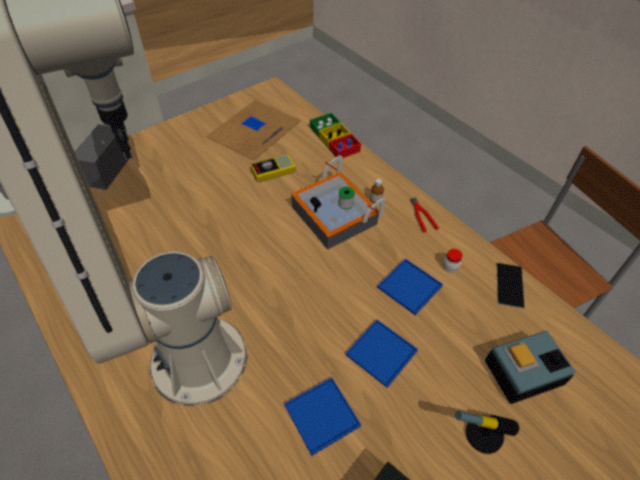

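The top view shows the jig at (268,175), with the spool at (280,159) and the knob at (265,203). Of the three blue trays, the leftmost is at (421,180), just below the jar at (432,113), so that one is the target.

```bash
cat > m.py <<'E'
from h import *
im=r.grab_frame("top");hsv=cv2.cvtColor(im,cv2.COLOR_BGR2HSV)
def blob(lo,hi,x,y,w,h):
    m=cv2.inRange(hsv,lo,hi);k=np.zeros_like(m);k[y:y+h,x:x+w]=m[y:y+h,x:x+w]
    return np.argwhere(k)[:,::-1].astype(np.float32)
def rect(pts,z):
    w=np.array([px2w("top",u,v,z)[:2] for u,v in pts],np.float32)
    return cv2.minAreaRect(w)
g=blob((40,80,40),(85,255,255),258,140,45,40);print("green",len(g));c,rad=cv2.minEnclosingCircle(g);print(c,rad,px2w("top",*c,118.5))
for n in("side",):
    i2=r.grab_frame(n)
print("tray",rect(blob((100,120,60),(125,255,255),380,140,85,80),12))
o=blob((5,150,120),(18,255,255),205,110,130,115);print(len(o));print("guard",rect(o,66.5))
k=blob((0,0,0),(180,255,45),250,190,30,23);print("knob",len(k),k.mean(0),px2w("top",*k.mean(0),112))
for n,b,z in(("flux",(273,100,19,22),60),("jar",(420,97,27,32),40),("meter",(119,162,49,64),20)):
    print(n,px2w("top",b[0]+b[2]/2,b[1]+b[3]/2,z))
x,y,w,h=195,95,145,135
cv2.imwrite("pics/crop1.png",cv2.resize(im[y:y+h,x:x+w],None,fx=4.4,fy=4.4,interpolation=cv2.INTER_CUBIC))
E
python3 m.py
```

```text
green 398
(279.257568359375, 157.742431640625) 11.678065299987793 [639.97843417 156.25624979 118.5       ]Traceback (most recent call last):
  File "m.py", line 12, in <module>
    print("tray",rect(blob((100,120,60),(125,255,255),380,140,85,80),12))
                 ~~~~^^^^^^^^^^^^^^^^^^^^^^^^^^^^^^^^^^^^^^^^^^^^^^^^^^^
  File "m.py", line 7, in rect
    w=np.array([px2w("top",u,v,z)[:2] for u,v in pts],np.float32)
                ~~~~^^^^^^^^^^^^^
  File "h.py", line 9, in px2w
    K,e,M=cam(n);d=M@np.linalg.solve(K,[u,v,1.]);return e+d*(z-e[2])/d[2]
          ~~~^^^
  File "h.py", line 5, in cam
    c=r.camera_params(n);o=np.array(c["orientation"],float)
ValueError: time passes only in moves, steps and waits
```

```bash
sed -i 's/^def cam/import functools\n@functools.cache\ndef cam/' h.py; sed -i '/^for n in("side",)/,+1d' m.py; python3 m.py
```

```text
green 395
(279.4347839355469, 157.78260803222656) 11.572998046875 [639.88343373 155.86424063 118.5       ]
tray ((613.2031860351562, -178.64256286621094), (136.65371704101562, 136.73583984375), 8.983209609985352)
1990
guard ((615.9595947265625, 189.65545654296875), (253.6431121826172, 198.28370666503906), 84.98336029052734)
knob 112 [264.5357  202.95535] [539.96103259 189.45993995 112.        ]
flux [767.99922425 151.44219636  60.        ]
jar [ 766.68536623 -207.01566096   40.        ]
meter [581.65776293 484.86459078  20.        ]
```

View pics/crop1.png

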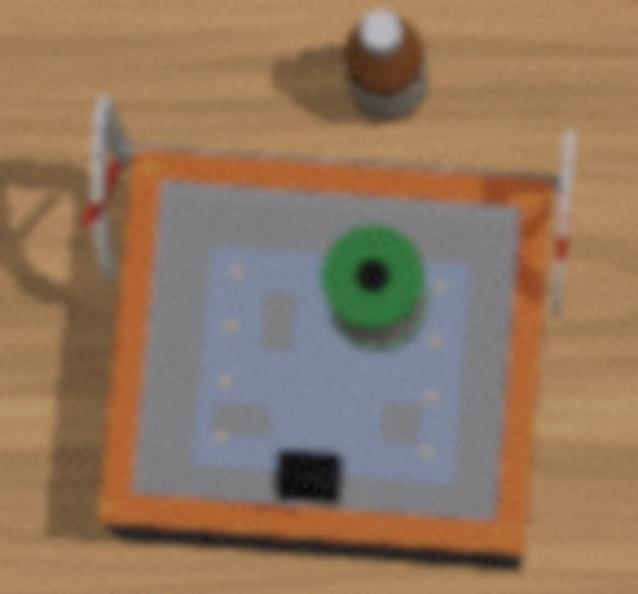

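The crop confirms the layout. The spool's green top is at (279.8,158) full-frame and the knob at (265,203). The guard's corners give a jig yaw of about -0.08. I'll move there now and refine on the way.

>>> {"name": "servo_tool", "arguments": {
  "deltas": [
    {"x":350,"y":-316,"rz":0.14},
    {"x":350,"y":-316,"rz":0.14},
    {"x":350,"y":-316,"rz":0.14},
    {"x":350,"y":-316,"rz":0.14},
    {"x":350,"y":-316,"rz":0.14},
    {"x":350,"y":-316,"rz":0.14},
    {"x":350,"y":-316,"rz":0.14},
    {"x":350,"y":-316,"rz":0.14},
    {"x":350,"y":-316,"rz":0.14},
    {"x":350,"y":-316,"rz":0.14}
  ]
}}

```text
invalid input
```

```bash
python3 - <<'E'
from h import *
f=lambda a,b,z:px2w("top",195+(a+.5)/4.4-.5,95+(b+.5)/4.4-.5,z)[:2]
C=[f(*p,66.5) for p in((137,150),(568,178),(522,560),(102,522))]
print(np.round(C,1)); print("ctr",np.mean(C,0),[np.linalg.norm(C[i]-C[i-1]) for i in range(4)])
y=C[0]-C[1]+C[3]-C[2];x=C[0]-C[3]+C[1]-C[2];print("yaw",np.arctan2(-y[0],y[1]),np.arctan2(x[1],x[0]))
print("spool",f(373,277,118.5),"knob",f(309,474,113))
# spool via side network box: centre of box at mid height
print("side spool",px2w("side",346.5,201.5,92.5), w2px("side",[639.5,155.5,92.5]))
print(r.sense()["eef_pos"],r.sense()["tcp_rot"],r.sense()["clock"])
E
```

```text
[[724.4 283.2]
 [706.9  55.8]
 [503.6  82.2]
 [525.7 300. ]]
ctr [615.16385832 180.26929094] [np.float64(199.46450447631648), np.float64(228.10944143439835), np.float64(205.07608105005352), np.float64(218.9319225282785)]
yaw -0.0886947503628654 -0.10695812261593857
spool [640.37061814 155.96962906] knob [541.14113536 188.70422917]
side spool [634.41569572 142.8499139   92.5       ] [345.17539832 198.56747965]
[138.10600691 609.56094591 231.29031005] [3.14155120e+00 5.80882124e-06 2.91878322e+00] 1.05
```

>>> {"name": "servo_tool", "arguments": {
  "deltas": [
    {"x":50,"y":-45,"z":0,"rx":0,"ry":0,"rz":0.14,"gripper":1},
    {"x":90,"y":-80,"z":0,"rx":0,"ry":0,"rz":0.14,"gripper":1}
  ],
  "newtons": 40
}}

```text
clock: 1.25
eef_pos: [212.8, 542.8, 231.1]
tcp_rot: [3.142, 0.0, 3.066]
contact_force: [1.2, -0.2, -0.8]
opening: 1.002
grasp_force: 0.0
```

>>> {"name": "servo_tool", "arguments": {
  "deltas": [
    {"x":340,"y":-308,"z":0,"rx":0,"ry":0,"rz":0,"gripper":1},
    {"x":340,"y":-308,"z":0,"rx":0,"ry":0,"rz":0,"gripper":1},
    {"x":340,"y":-308,"z":0,"rx":0,"ry":0,"rz":0,"gripper":1},
    {"x":340,"y":-308,"z":0,"rx":0,"ry":0,"rz":0,"gripper":1},
    {"x":340,"y":-308,"z":0,"rx":0,"ry":0,"rz":0,"gripper":1},
    {"x":340,"y":-308,"z":0,"rx":0,"ry":0,"rz":0,"gripper":1},
    {"x":340,"y":-308,"z":0,"rx":0,"ry":0,"rz":0,"gripper":1},
    {"x":340,"y":-308,"z":0,"rx":0,"ry":0,"rz":0,"gripper":1},
    {"x":340,"y":-308,"z":0,"rx":0,"ry":0,"rz":0,"gripper":1},
    {"x":340,"y":-308,"z":0,"rx":0,"ry":0,"rz":0,"gripper":1}
  ],
  "newtons": 40
}}

```text
clock: 2.25
eef_pos: [556.2, 231.6, 231.4]
tcp_rot: [-3.141, 0.002, 3.055]
contact_force: [-0.6, 0.0, -0.6]
opening: 0.999
grasp_force: 0.0
```

>>> {"name": "servo_tool", "arguments": {
  "deltas": [
    {"x":45,"y":-40,"z":0,"rx":0,"ry":0,"rz":0,"gripper":1},
    {"x":75,"y":-65,"z":-20,"rx":0,"ry":0,"rz":0,"gripper":1},
    {"x":87,"y":-78,"z":-50,"rx":0,"ry":0,"rz":0,"gripper":1},
    {"x":87,"y":-78,"z":-80,"rx":0,"ry":0,"rz":0,"gripper":1},
    {"x":87,"y":-78,"z":-80,"rx":0,"ry":0,"rz":0,"gripper":1},
    {"x":87,"y":-78,"z":-80,"rx":0,"ry":0,"rz":0,"gripper":1}
  ],
  "newtons": 40
}}

```text
clock: 2.85
eef_pos: [639.2, 157.6, 151.4]
tcp_rot: [-3.141, -0.001, 3.059]
contact_force: [1.5, 0.3, -0.4]
opening: 1.002
grasp_force: 0.0
```

```bash
python3 - <<'E'
from h import *
im=r.grab_frame("side");s=r.sense();print(s["eef_pos"],s["tcp_rot"],s["clock"])
print(w2px("side",s["eef_pos"]),w2px("side",[640,156,118.5]),w2px("side",[640,156,66.5]))
cv2.imwrite("pics/s1.png",cv2.resize(im[110:260,250:450],None,fx=4,fy=4,interpolation=cv2.INTER_CUBIC))
E
```

```text
[640.01557904 157.91347755 152.59824849] [3.14107177e+00 9.64305113e-04 3.05942784e+00] 2.9
[345.88028053 184.60436334] [345.6517687  192.68348064] [344.74798483 203.99851299]
```

View pics/s1.png

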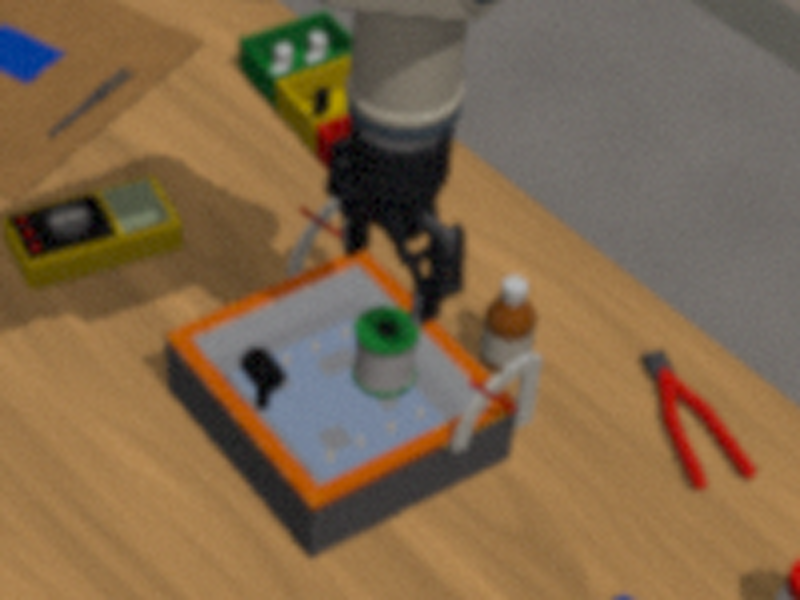

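The side view shows the spool's top at (346.5,192.7), within a pixel of my estimate. The open fingers straddle it from above and are clear of the knob, the scales and the flux bottle, so I'll descend.

>>> {"name": "servo_tool", "arguments": {
  "deltas": [
    {"x":0,"y":-2,"z":-30,"rx":0,"ry":0,"rz":0,"gripper":1},
    {"x":0,"y":-2,"z":-55,"rx":0,"ry":0,"rz":0,"gripper":1},
    {"x":0,"y":-2,"z":-75,"rx":0,"ry":0,"rz":0,"gripper":1},
    {"x":0,"y":-2,"z":-75,"rx":0,"ry":0,"rz":0,"gripper":1},
    {"x":0,"y":-2,"z":-75,"rx":0,"ry":0,"rz":0,"gripper":-0.2},
    {"x":0,"y":-2,"z":-75,"rx":0,"ry":0,"rz":0,"gripper":-0.2},
    {"x":0,"y":-2,"z":-75,"rx":0,"ry":0,"rz":0,"gripper":-0.2},
    {"x":0,"y":-2,"z":-75,"rx":0,"ry":0,"rz":0,"gripper":-0.2},
    {"x":0,"y":-2,"z":-75,"rx":0,"ry":0,"rz":0,"gripper":-0.2}
  ],
  "newtons": 40
}}

```text
clock: 3.8
eef_pos: [641.0, 155.6, 78.5]
tcp_rot: [3.14, 0.003, 3.059]
contact_force: [-1.7, 0.1, 6.8]
opening: 0.585
grasp_force: 40.1
```

>>> {"name": "servo_tool", "arguments": {
  "deltas": [
    {"x":0,"y":0,"z":5,"rx":0,"ry":0,"rz":0,"gripper":-0.3},
    {"x":0,"y":0,"z":15,"rx":0,"ry":0,"rz":0,"gripper":-0.3},
    {"x":0,"y":0,"z":35,"rx":0,"ry":0,"rz":0,"gripper":-0.3},
    {"x":0,"y":0,"z":65,"rx":0,"ry":0,"rz":0,"gripper":-0.3},
    {"x":0,"y":0,"z":105,"rx":0,"ry":0,"rz":0,"gripper":-0.3},
    {"x":0,"y":0,"z":125,"rx":0,"ry":0,"rz":0,"gripper":-0.3},
    {"x":0,"y":0,"z":125,"rx":0,"ry":0,"rz":0,"gripper":-0.3}
  ],
  "newtons": 40
}}

```text
clock: 4.5
eef_pos: [641.8, 155.5, 205.7]
tcp_rot: [3.14, 0.006, 3.059]
contact_force: [0.8, 0.6, -2.7]
opening: 0.586
grasp_force: 42.1
```

```bash
python3 - <<'E'
from h import *
im=r.grab_frame("side");s=r.sense();print(s["eef_pos"],s["tcp_rot"],s["clock"],s["opening"],s["contact_force"])
print(w2px("side",s["eef_pos"]),w2px("side",s["eef_pos"]-[0,0,9.7]))
cv2.imwrite("pics/s2.png",cv2.resize(im[110:260,250:450],None,fx=4,fy=4,interpolation=cv2.INTER_CUBIC))
E
```

```text
[640.55127684 155.21267555 203.12544158] [3.14056021e+00 3.12729417e-03 3.05874923e+00] 4.55 0.5872903978315005 [-0.31563173 -0.22843932 -3.15768393]
[347.52932483 173.05039872] [347.3405853  175.39425294]
```

View pics/s2.png

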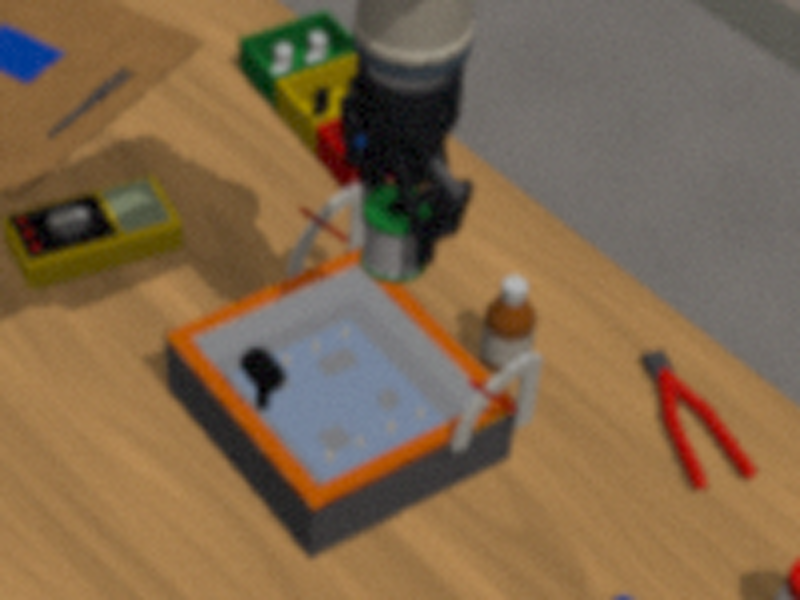

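The spool is held upright by the fingers and the guard stayed shut. Next I'll carry it to the tray.

>>> {"name": "servo_tool", "arguments": {
  "deltas": [
    {"x":-2,"y":-20,"z":0,"rx":0,"ry":0,"rz":0.02,"gripper":-0.3},
    {"x":-5,"y":-60,"z":0,"rx":0,"ry":0,"rz":0.05,"gripper":-0.3},
    {"x":-8,"y":-105,"z":0,"rx":0,"ry":0,"rz":0.08,"gripper":-0.3},
    {"x":-12,"y":-150,"z":0,"rx":0,"ry":0,"rz":0.11,"gripper":-0.3},
    {"x":-16,"y":-195,"z":0,"rx":0,"ry":0,"rz":0.14,"gripper":-0.3},
    {"x":-20,"y":-240,"z":0,"rx":0,"ry":0,"rz":0.17,"gripper":-0.3},
    {"x":-23,"y":-280,"z":-20,"rx":0,"ry":0,"rz":0.2,"gripper":-0.3},
    {"x":-26,"y":-315,"z":-50,"rx":0,"ry":0,"rz":0.22,"gripper":-0.3},
    {"x":-27,"y":-334,"z":-80,"rx":0,"ry":0,"rz":0.24,"gripper":-0.3},
    {"x":-27,"y":-334,"z":-100,"rx":0,"ry":0,"rz":0.24,"gripper":-0.3}
  ],
  "newtons": 40
}}

```text
clock: 5.55
eef_pos: [610.0, -181.2, 97.2]
tcp_rot: [3.14, -0.005, -2.986]
contact_force: [-0.4, 0.3, -2.5]
opening: 0.583
grasp_force: 42.3
```

>>> {"name": "servo_tool", "arguments": {
  "deltas": [
    {"x":0,"y":0,"z":-15,"rx":0,"ry":0,"rz":0,"gripper":-0.3},
    {"x":0,"y":0,"z":-30,"rx":0,"ry":0,"rz":0,"gripper":-0.3},
    {"x":0,"y":0,"z":-45,"rx":0,"ry":0,"rz":0,"gripper":-0.3},
    {"x":0,"y":0,"z":-60,"rx":0,"ry":0,"rz":0,"gripper":-0.3},
    {"x":0,"y":0,"z":-60,"rx":0,"ry":0,"rz":0,"gripper":-0.3},
    {"x":0,"y":0,"z":-60,"rx":0,"ry":0,"rz":0,"gripper":-0.3}
  ],
  "newtons": 40
}}

```text
clock: 6.15
eef_pos: [612.9, -178.7, 41.2]
tcp_rot: [3.142, -0.0, -2.984]
contact_force: [-0.0, 0.1, -2.4]
opening: 0.584
grasp_force: 42.3
```

```bash
python3 - <<'E'
from h import *
im=r.grab_frame("side");s=r.sense();print(s["eef_pos"],s["tcp_rot"],s["clock"],s["opening"],s["contact_force"])
b=w2px("side",[613.2,-178.6,4]);print(b)
cv2.imwrite("pics/s3.png",cv2.resize(im[190:340,330:530],None,fx=4,fy=4,interpolation=cv2.INTER_CUBIC))
E
```

```text
[ 613.29879978 -178.85174505   41.76713104] [-3.14123477e+00  7.06967121e-04 -2.98403292e+00] 6.2 0.5844520772067686 [ 0.00537979 -0.01191583 -1.99056593]
[408.42656778 286.47707265]
```

View pics/s3.png

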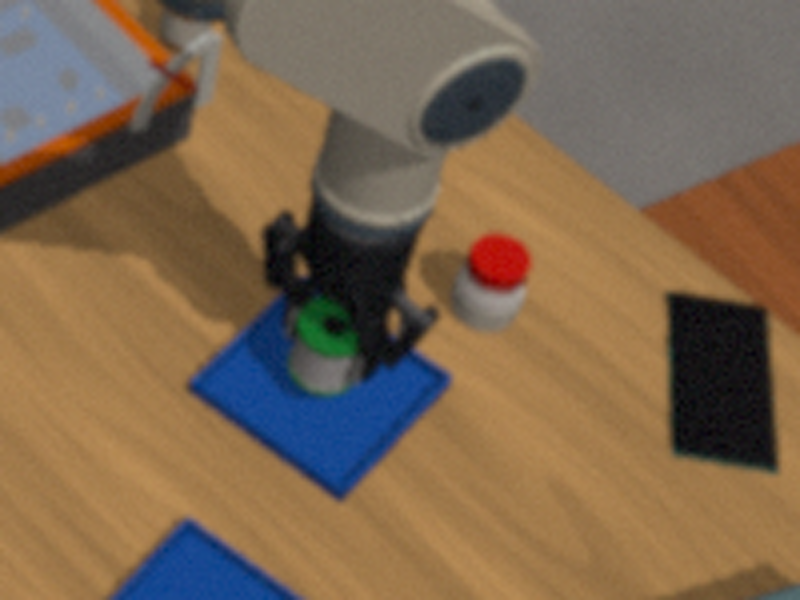

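The spool hangs upright over the tray's centre, at (408,283), and the jar is clear. I'll lower it gently.

>>> {"name": "servo_tool", "arguments": {
  "deltas": [
    {"x":0,"y":0,"z":-10,"rx":0,"ry":0,"rz":0,"gripper":-0.3},
    {"x":0,"y":0,"z":-18,"rx":0,"ry":0,"rz":0,"gripper":-0.3},
    {"x":0,"y":0,"z":-22,"rx":0,"ry":0,"rz":0,"gripper":-0.3},
    {"x":0,"y":0,"z":-24,"rx":0,"ry":0,"rz":0,"gripper":-0.3},
    {"x":0,"y":0,"z":-25,"rx":0,"ry":0,"rz":0,"gripper":-0.3},
    {"x":0,"y":0,"z":-25,"rx":0,"ry":0,"rz":0,"gripper":-0.3}
  ],
  "newtons": 40
}}

```text
clock: 6.8
eef_pos: [612.8, -178.9, 16.6]
tcp_rot: [3.142, -0.0, -2.984]
contact_force: [-0.7, -1.2, -2.0]
opening: 0.585
grasp_force: 42.3
```

>>> {"name": "servo_tool", "arguments": {
  "deltas": [
    {"x":0,"y":0,"z":-1,"rx":0,"ry":0,"rz":0,"gripper":-0.3},
    {"x":0,"y":0,"z":-2,"rx":0,"ry":0,"rz":0,"gripper":-0.3},
    {"x":0,"y":0,"z":-2,"rx":0,"ry":0,"rz":0,"gripper":-0.3}
  ],
  "newtons": 40
}}

```text
clock: 7.1
eef_pos: [613.1, -178.9, 16.3]
tcp_rot: [-3.141, 0.001, -2.984]
contact_force: [-6.9, 3.0, 18.7]
opening: 0.584
grasp_force: 42.8
```

It has touched down, so I'll release it.

>>> {"name": "servo_tool", "arguments": {
  "deltas": [
    {"x":0,"y":0,"z":1,"rx":0,"ry":0,"rz":0,"gripper":-0.3},
    {"x":0,"y":0,"z":1,"rx":0,"ry":0,"rz":0,"gripper":0.3},
    {"x":0,"y":0,"z":1,"rx":0,"ry":0,"rz":0,"gripper":0.6},
    {"x":0,"y":0,"z":1,"rx":0,"ry":0,"rz":0,"gripper":0.7},
    {"x":0,"y":0,"z":1,"rx":0,"ry":0,"rz":0,"gripper":0.7},
    {"x":0,"y":0,"z":1,"rx":0,"ry":0,"rz":0,"gripper":0.7}
  ],
  "newtons": 40
}}

```text
clock: 7.7
eef_pos: [612.8, -179.0, 15.1]
tcp_rot: [3.142, -0.0, -2.984]
contact_force: [0.1, 0.6, 0.6]
opening: 0.848
grasp_force: 0.0
```

>>> {"name": "servo_tool", "arguments": {
  "deltas": [
    {"x":0,"y":0,"z":20,"rx":0,"ry":0,"rz":0,"gripper":0.7},
    {"x":0,"y":0,"z":50,"rx":0,"ry":0,"rz":0,"gripper":0.7},
    {"x":0,"y":0,"z":100,"rx":0,"ry":0,"rz":0,"gripper":0.7},
    {"x":0,"y":0,"z":150,"rx":0,"ry":0,"rz":0,"gripper":0.7},
    {"x":-10,"y":40,"z":180,"rx":0,"ry":0,"rz":-0.1,"gripper":0.7},
    {"x":-20,"y":85,"z":190,"rx":0,"ry":0,"rz":-0.2,"gripper":0.7},
    {"x":-30,"y":130,"z":190,"rx":0,"ry":0,"rz":-0.25,"gripper":0.7},
    {"x":-40,"y":178,"z":190,"rx":0,"ry":0,"rz":-0.25,"gripper":0.7},
    {"x":-50,"y":225,"z":190,"rx":0,"ry":0,"rz":-0.25,"gripper":0.7},
    {"x":-55,"y":250,"z":190,"rx":0,"ry":0,"rz":-0.25,"gripper":0.7}
  ],
  "newtons": 40
}}

```text
clock: 8.7
eef_pos: [556.7, 74.1, 205.4]
tcp_rot: [3.141, -0.0, 3.05]
contact_force: [0.1, -0.3, 0.5]
opening: 0.85
grasp_force: 0.0
```

```bash
python3 - <<'E'
from h import *
im=r.grab_frame("side");s=r.sense();print(s["eef_pos"],s["tcp_rot"],s["clock"])
print(w2px("side",[541,188,106.5]))
cv2.imwrite("pics/s4.png",cv2.resize(im[130:330,250:510],None,fx=3,fy=3,interpolation=cv2.INTER_CUBIC))
E
```

```text
[556.32181126  76.15763388 205.33776386] [ 3.13968127e+00 -6.78640285e-04  3.05085404e+00] 8.75
[314.92352274 203.10023461]
```

View pics/s4.png

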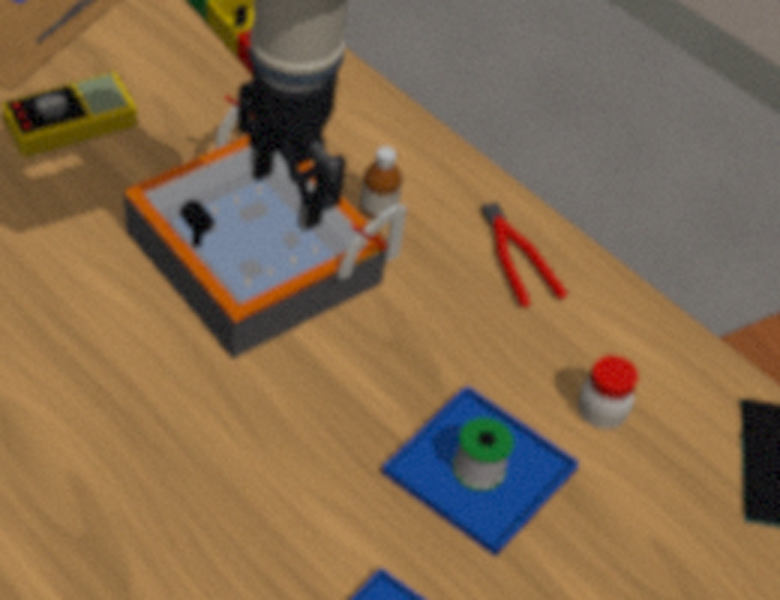

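The spool stands upright in the leftmost tray at (411,280). The guard is shut and the knob is at (315.7,202), where I predicted. Next is the knob.

>>> {"name": "servo_tool", "arguments": {
  "deltas": [
    {"x":-8,"y":45,"z":0,"rx":0,"ry":0,"rz":0,"gripper":0.7},
    {"x":-13,"y":90,"z":-15,"rx":0,"ry":0,"rz":0,"gripper":0.7},
    {"x":-17,"y":116,"z":-40,"rx":0,"ry":0,"rz":0,"gripper":0.7},
    {"x":-17,"y":116,"z":-50,"rx":0,"ry":0,"rz":0,"gripper":0.7},
    {"x":-17,"y":116,"z":-50,"rx":0,"ry":0,"rz":0,"gripper":0.7},
    {"x":-17,"y":116,"z":-50,"rx":0,"ry":0,"rz":0,"gripper":0.7}
  ],
  "newtons": 60
}}

```text
clock: 9.35
eef_pos: [541.1, 186.2, 155.6]
tcp_rot: [-3.141, 0.0, 3.048]
contact_force: [0.6, 0.3, -0.0]
opening: 0.853
grasp_force: 0.0
```

>>> {"name": "servo_tool", "arguments": {
  "deltas": [
    {"x":0,"y":1.5,"z":-30,"rx":0,"ry":0,"rz":0,"gripper":0.7},
    {"x":0,"y":1.5,"z":-55,"rx":0,"ry":0,"rz":0,"gripper":0.7},
    {"x":0,"y":1.5,"z":-71,"rx":0,"ry":0,"rz":0,"gripper":0.7},
    {"x":0,"y":1.5,"z":-71,"rx":0,"ry":0,"rz":0,"gripper":0},
    {"x":0,"y":1.5,"z":-71,"rx":0,"ry":0,"rz":0,"gripper":-0.6},
    {"x":0,"y":1.5,"z":-71,"rx":0,"ry":0,"rz":0,"gripper":-0.6},
    {"x":0,"y":1.5,"z":-71,"rx":0,"ry":0,"rz":0,"gripper":-0.6},
    {"x":0,"y":1.5,"z":-71,"rx":0,"ry":0,"rz":0,"gripper":-0.6},
    {"x":0,"y":1.5,"z":-71,"rx":0,"ry":0,"rz":0,"gripper":-0.6}
  ],
  "newtons": 60
}}

```text
clock: 10.25
eef_pos: [542.1, 189.6, 86.2]
tcp_rot: [3.139, 0.003, 3.049]
contact_force: [0.0, 4.9, 1.0]
opening: 0.362
grasp_force: 60.3
```

>>> {"name": "servo_tool", "arguments": {
  "deltas": [
    {"x":2,"y":0,"z":7,"rx":0,"ry":0,"rz":0,"gripper":-0.6},
    {"x":4.6,"y":-0.4,"z":15,"rx":0,"ry":0,"rz":0,"gripper":-0.6},
    {"x":7,"y":-0.7,"z":22,"rx":0,"ry":0,"rz":0,"gripper":-0.6},
    {"x":10.6,"y":-1,"z":29.6,"rx":0,"ry":0,"rz":0,"gripper":-0.6},
    {"x":14,"y":-1.3,"z":36.5,"rx":0,"ry":0,"rz":0,"gripper":-0.6},
    {"x":17.8,"y":-1.7,"z":43.7,"rx":0,"ry":0,"rz":0,"gripper":-0.6},
    {"x":26,"y":-2.5,"z":57,"rx":0,"ry":0,"rz":0,"gripper":-0.6},
    {"x":35.5,"y":-3.4,"z":69.6,"rx":0,"ry":0,"rz":0,"gripper":-0.6},
    {"x":35.5,"y":-3.4,"z":69.6,"rx":0,"ry":0,"rz":0,"gripper":-0.6}
  ],
  "newtons": 60
}}

```text
clock: 11.15
eef_pos: [577.8, 186.5, 156.3]
tcp_rot: [3.139, 0.002, 3.048]
contact_force: [-0.8, 7.4, -5.2]
opening: 0.363
grasp_force: 61.2
```

>>> {"name": "servo_tool", "arguments": {
  "deltas": [
    {"x":5,"y":-0.5,"z":6,"rx":0,"ry":0,"rz":0,"gripper":-0.6},
    {"x":10.7,"y":-1,"z":11.7,"rx":0,"ry":0,"rz":0,"gripper":-0.6},
    {"x":22,"y":-2.1,"z":22.4,"rx":0,"ry":0,"rz":0,"gripper":-0.6},
    {"x":34.6,"y":-3.3,"z":32.1,"rx":0,"ry":0,"rz":0,"gripper":-0.6},
    {"x":48,"y":-4.6,"z":40.7,"rx":0,"ry":0,"rz":0,"gripper":-0.6},
    {"x":55,"y":-5.3,"z":44.5,"rx":0,"ry":0,"rz":0,"gripper":-0.6},
    {"x":61.7,"y":-5.9,"z":48,"rx":0,"ry":0,"rz":0,"gripper":-0.6},
    {"x":61.7,"y":-5.9,"z":48,"rx":0,"ry":0,"rz":0,"gripper":-0.6},
    {"x":61.7,"y":-5.9,"z":48,"rx":0,"ry":0,"rz":0,"gripper":-0.6},
    {"x":61.7,"y":-5.9,"z":48,"rx":0,"ry":0,"rz":0,"gripper":-0.6}
  ],
  "newtons": 60
}}

```text
clock: 12.15
eef_pos: [637.0, 181.3, 202.6]
tcp_rot: [3.138, -0.002, 3.049]
contact_force: [-4.0, 11.3, -5.8]
opening: 0.364
grasp_force: 61.2
```

```bash
python3 - <<'E'
from h import *
im=r.grab_frame("side");s=r.sense();print(s["eef_pos"],s["tcp_rot"],s["clock"],s["contact_force"],s["grasp_force"],s["opening"])
cv2.imwrite("pics/s5.png",cv2.resize(im[140:320,270:470],None,fx=3.3,fy=3.3,interpolation=cv2.INTER_CUBIC))
yw=-.095;X=np.array([np.cos(yw),np.sin(yw),0]);Y=np.array([-X[1],X[0],0]);Z=np.array([0,0,1])
h=np.array([541,188,60.5])+175*X
for th in(44,50,56):
    t=np.radians(th);print(th,[np.round((w2px("side",h+b*Y+200*(-X*np.cos(t)+Z*np.sin(t)))-[270,140])*3.3) for b in(-110,110)])
E
```

```text
[637.0266627  181.33466038 202.55183426] [ 3.13823408e+00 -1.50374547e-03  3.04889851e+00] 12.2 [-2.53596317  9.74124501 -5.17584437] 61.195061802864075 0.36163381592106864
44 [array([246., 198.]), array([115.,  58.])]
50 [array([261., 180.]), array([129.,  41.])]
56 [array([277., 163.]), array([144.,  24.])]
```

View pics/s5.png

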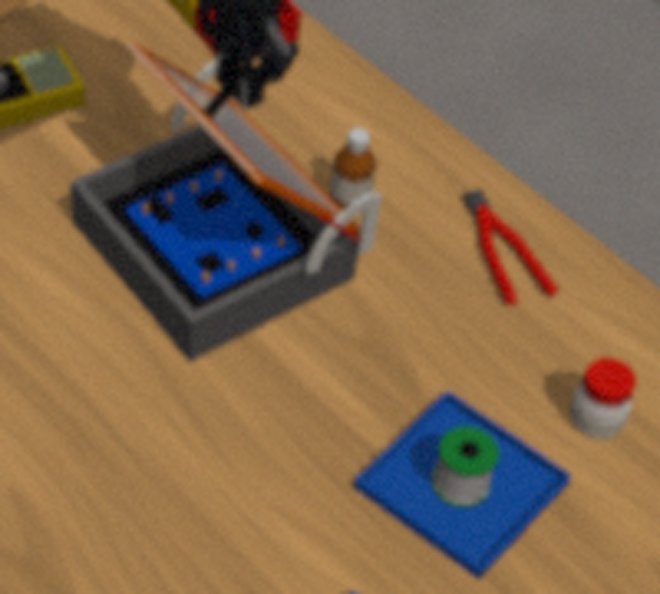

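The guard's free corners are at about (262,181) and (134,44) in the crop. For 50° I predicted (261,180) and (129,41), so the angle is right. The grip is firm and still, and the spool stands upright in the tray. I'll hand in.

```bash
python3 -c "
from rig import r
print(r.sign_off())"
```

```text
the job is handed in; nothing more can be done
None
```

The spool is standing upright in the leftmost blue tray, and I handed the job in with the arm holding the guard steady at about 50° (checked by camera); the hand-in returned no verdict.

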